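Put away the mixed parts in their stock bins

ROBOT

A 6-joint arm with a two-finger parallel gripper is mounted at the origin on the work surface. World frame = base frame: x ahead of the robot, y to its left, z up, the work surface at z = 0. Lengths are in m, angles in rad, forces in N, time in s.
With the tool pointing down it reaches from about 0.3 to 0.85 m from the base axis. Payload 5.4 kg.
Tool frame: the origin (TCP) lies at the very end of the fingers, on their centre line; the grasp point (between the pads) lies 19 mm behind it; z points along the fingers, y is the line along which they close (so a half turn about z gives the same grasp; the last joint's range is limited). The gripper opens to 85 mm and grips with 20 to 120 N. Pads are 22 mm wide; open, the fingers measure 114 mm over their backs; the gripper's body (76 mm by 85 mm) begins 54 mm behind the grasp point. The pads swing forward as they close: fully open they stand 13 mm farther back than shut.
Start: joints at [1.12, 0.158, 1.597, -0, 1.386, -0.21], TCP at [0.137, 0.558, 0.231] pointing down, gripper open.
Joint ranges: [-2.91, 2.91], [-0.94, 2.29], [0.18, 2.7], [-1.29, 4.43], [0.17, 2.64], [-3, 3]. Speed limits (rad/s): [2.57, 2.57, 3.14, 3.14, 3.14, 3.14].

INTERFACE

Orientations are given as a rotation vector (axis times angle).
In Python, from workcell import arm gives the robot as it stands.
- The arm moves only by the shell command python3 drive.py 'ROWS'. ROWS is a JSON list of rows, 1 to 5 of them, each of 7 numbers: a rotation vector rx, ry, rz in parts of the range, where 1.0 means pi rad, then dx, dy, dz in fractions of the full range, 1 being 0.5 m, then the finger opening in m; each row shifts and turns the commanded pose from where the row before left it, along the tool's axes as they then stand; what a row does not reach is not made up. A row lasts 1/12 s, in which the tool goes at most 0.0417 m and 0.125 rad, less where a joint would pass 70% of its speed; a pose out of reach is approached as far as the arm can. The fingers move at their own pace and stop on an object; the grip force is fixed at half the most. Time passes only in rows, so rows that do not move let the fingers close. It prints the time, the measured TCP pose, the force, the opening and the grip force at its end. A shift or turn number past 1, either way, is cut back to 1. Input that does not fit is refused with a message, and nothing moves.
- arm.state(): the state, without advancing time (a new reading comes with each control period).
- arm.get_image(name): name is "side" or "top"; returns a dict with "frame" (384x512x3 uint8, red, green, blue), "mtx" (3x3 intrinsics, pixels), "eye" and "orientation" of the camera in the world. Camera axes: x right, y down, z forward; pixel columns grow to the right and rows downward; lengths in m; the calibration is good to about 2 mm. A picture is of the moment at which its call begins. There is no depth.
- arm.sign_off(): hands the job in; it is judged then, once.
The state is a dict: "time": time; "joint_pos": joint angles; "qd": joint speeds; "tau": joint torques, N m; "tcp_pos": TCP position; "orientation": TCP orientation; "ft_force": force on the tool from outside, world axes, zero at the start; "ft_torque": the same for the moment, N m; "grip_width": finger opening in m; "grasp_force": force on a finger pad.
Only numpy, scipy, OpenCV 4.12 (cv2) and the standard library are available. Lean on these libraries where they do the work, as an engineer would, in place of code of your own. Each camera call takes 0.05 s, during which the arm holds its last target. There are 200 camera calls.

TASK

Put away the five loose parts lying on the shop counter: each goes into the blue stock bin whose rear already holds parts of its own kind and size, onto the floor of the empty front space. Stand the two oil filters and the paper filter element upright without ever tipping them over, lay the bearing and the brake pad flat, and set every part down gently rather than dropping it.

Things in the scene. Friction and masses are not known exactly. Their poses are not given: they have to be found in the camera images.
- tall_filter: Tall spin-on oil filter: white painted steel can with a grey band, 62 mm diameter at the foot, 60 above, 98 tall, fluted dome on top, about 0.36 kg; stands upright on the counter. Origin at the centre of its underside, z up its axis. The five parts start 100 mm or more apart between centres; clutter near them is under 45 mm high and leaves 25 mm free round each.
- short_filter: Short spin-on oil filter: the same white can with a grey band, 62 mm diameter at the foot, 60 above, but only 60 tall, about 0.24 kg; stands upright on the counter. Origin at the centre of its underside, z up its axis.
- element: Cartridge filter element: cream pleated paper between black ring end caps, with a 26 bore, 54 mm diameter, 72 tall, about 0.08 kg, rigid; stands upright on the counter. Origin at the centre of its underside, z up its axis.
- bearing: Steel ball bearing with a 25 mm bore, 52 outside, 15 thick, about 0.13 kg; lies flat on the counter. Origin at the centre of its underside, z up its axis.
- brake_pad: Disc-brake pad lying flat: steel back plate 74 x 42 (90 long over its two ears) and 5 thick, dark lining about 60 x 36 on top, 15 thick in all, about 0.2 kg. Origin at the centre of its underside, x along its length, y across its 42 mm width, z up.
- bin_tall: Blue open stock bin, fixed, 200 mm deep (x) x 134 wide (y), walls and floor 4 thick; walls 30 high in front, 40 at the sides (70 at the rear). Origin at its underside below the middle of the empty front space, which spans x -62..66, y -63..63, floor top at z 4; x points to the rear (away from the robot), z up. Its rear holds two tall (98) oil filters standing side by side.
- bin_short: Blue open stock bin, fixed, 200 mm deep (x) x 134 wide (y), walls and floor 4 thick; walls 30 high in front, 40 at the sides (70 at the rear). Origin at its underside below the middle of the empty front space, which spans x -62..66, y -63..63, floor top at z 4; x points to the rear (away from the robot), z up. Its rear holds two short (60) oil filters standing side by side.
- bin_element: Blue open stock bin, fixed, 200 mm deep (x) x 134 wide (y), walls and floor 4 thick; walls 30 high in front, 40 at the sides (70 at the rear). Origin at its underside below the middle of the empty front space, which spans x -62..66, y -63..63, floor top at z 4; x points to the rear (away from the robot), z up. Its rear holds two cartridge filter elements (72) standing side by side.
- bin_bearing: Blue open stock bin, fixed, 200 mm deep (x) x 134 wide (y), walls and floor 4 thick; walls 30 high in front, 40 at the sides (70 at the rear). Origin at its underside below the middle of the empty front space, which spans x -62..66, y -63..63, floor top at z 4; x points to the rear (away from the robot), z up. Its rear holds ball bearings in two stacks, of two and three.
- bin_pad: Blue open stock bin, fixed, 200 mm deep (x) x 134 wide (y), walls and floor 4 thick; walls 30 high in front, 40 at the sides (70 at the rear). Origin at its underside below the middle of the empty front space, which spans x -62..66, y -63..63, floor top at z 4; x points to the rear (away from the robot), z up. Its rear holds a flat stack of three brake pads (45 high).

How it is judged:
At the end, for the whole second after the job is handed in: Each part lies on the floor of the bin holding its kind: origin within 60 mm of the bin's in its x and y, under 10 mm above the bin's underside (bearing, pad: 24 mm, either face up), upright or flat within 0.15 rad, released and at rest (0.02 m/s, 0.2 rad/s) (x of tall_filter in the frame of bin_tall between -0.06 and 0.06 m and y of tall_filter in the frame of bin_tall between -0.06 and 0.06 m and z of tall_filter in the frame of bin_tall between -0.002 and 0.01 m and angle between each of tall_filter, short_filter, element's own z axis and vertical below 0.15 rad and linear speed of each of tall_filter, short_filter, element, bearing, brake_pad below 0.02 m/s and angular speed of each of tall_filter, short_filter, element, bearing, brake_pad below 0.2 rad/s and x of short_filter in the frame of bin_short between -0.06 and 0.06 m and y of short_filter in the frame of bin_short between -0.06 and 0.06 m and z of short_filter in the frame of bin_short between -0.002 and 0.01 m and x of element in the frame of bin_element between -0.06 and 0.06 m and y of element in the frame of bin_element between -0.06 and 0.06 m and z of element in the frame of bin_element between -0.002 and 0.01 m and x of bearing in the frame of bin_bearing between -0.06 and 0.06 m and y of bearing in the frame of bin_bearing between -0.06 and 0.06 m and z of bearing in the frame of bin_bearing between -0.002 and 0.024 m and angle between the z axis of bearing and the z axis of bin_bearing, either way round below 0.15 rad and x of brake_pad in the frame of bin_pad between -0.06 and 0.06 m and y of brake_pad in the frame of bin_pad between -0.06 and 0.06 m and z of brake_pad in the frame of bin_pad between -0.002 and 0.024 m and angle between the z axis of brake_pad and the z axis of bin_pad, either way round below 0.15 rad); the robot touches nothing.
It fails at once if an oil filter or the filter element is knocked or tipped over (leans more than 60 degrees) (angle between any of tall_filter, short_filter, element's own z axis and vertical above 1.05 rad).
It fails at once if a part is dropped or slammed into its bin (faster than 0.5 m/s within 26 mm of its floor, as after falling some 13 mm or more) ((horizontal distance between tall_filter and bin_tall below 0.07 m and z of tall_filter in the frame of bin_tall below 0.03 m and linear speed of tall_filter above 0.5 m/s) or (horizontal distance between short_filter and bin_short below 0.07 m and z of short_filter in the frame of bin_short below 0.03 m and linear speed of short_filter above 0.5 m/s) or (horizontal distance between element and bin_element below 0.07 m and z of element in the frame of bin_element below 0.03 m and linear speed of element above 0.5 m/s) or (horizontal distance between bearing and bin_bearing below 0.07 m and z of bearing in the frame of bin_bearing below 0.03 m and linear speed of bearing above 0.5 m/s) or (horizontal distance between brake_pad and bin_pad below 0.07 m and z of brake_pad in the frame of bin_pad below 0.03 m and linear speed of brake_pad above 0.5 m/s)).
It also fails if it takes over 128 s, if anything falls off the work surface, if the arm or the gripper's body presses on something with over 40 N, if the wrist force passes 120 N, or if a joint passes its speed limit or range.

## Working session

There is one attempt and no reset: what is moved stays moved. The work goes in short steps, Python scripts to look and compute and a shell command to move; the robot and the scene stay as the last step left them, time stands still between calls to the robot, and variables do not carry over. Pictures are saved under pics/ and viewed, at most 14 in all, crops included, and the job is handed in when it is done.

```bash
ls; mkdir -p pics; python3 - <<'E'
from workcell import arm
import cv2,numpy as np
s=arm.state();print({k:np.round(v,3) for k,v in s.items()})
for n in("side","top"):
    d=arm.get_image(n);cv2.imwrite(f"pics/{n}0.png",d["frame"][:,:,::-1]);print(n,d["mtx"],d["eye"],d["orientation"])
E
```

```text
drive.py
pics
workcell.py
{'time': np.float64(0.0), 'joint_pos': array([ 1.12 ,  0.159,  1.598,  0.   ,  1.386, -0.21 ]), 'qd': array([ 0.001, -0.   , -0.   ,  0.002, -0.   ,  0.001]), 'tau': array([ 2.0000e-03, -3.9598e+01, -3.3145e+01,  0.0000e+00,  8.0000e-03,
       -0.0000e+00]), 'tcp_pos': array([0.137, 0.558, 0.23 ]), 'orientation': array([-3.770e-01, -3.118e+00,  3.000e-03]), 'ft_force': array([ 0.056, -0.478, -0.139]), 'ft_torque': array([-0.027, -0.042,  0.004]), 'grasp_force': np.float64(0.0), 'grip_width': np.float64(0.085)}
side [[437.54673838   0.         261.86490668]
 [  0.         437.54673838 182.64876236]
 [  0.           0.           1.        ]] [-0.00970791 -0.52952038  0.64931409] [-2.10988986  0.88590658 -0.39194352]
top [[351.33494271   0.         250.56936577]
 [  0.         351.33494271 187.94781277]
 [  0.           0.           1.        ]] [0.42671268 0.0243053  0.81891777] [-2.18290743  2.17553157 -0.15135095]
```

View pics/side0.png

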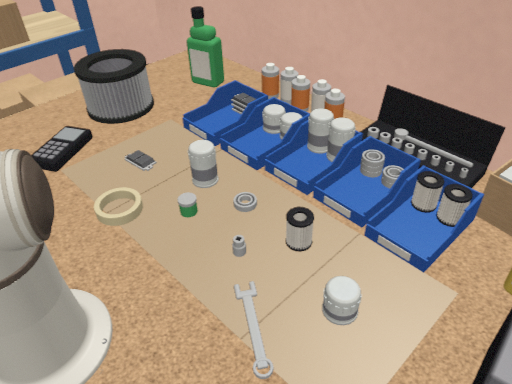

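View pics/top0.png

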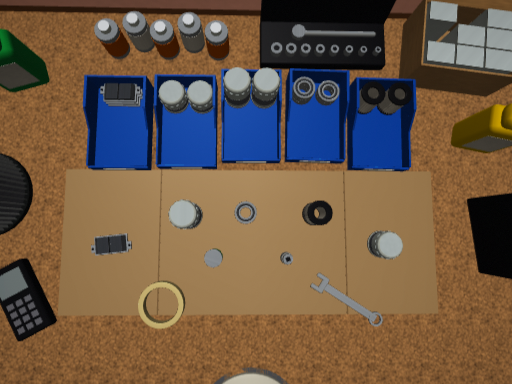

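```bash
python3 - <<'E'
import cv2
def mk(n,x,y,w,h,k,o):
    c=cv2.resize(cv2.imread(n)[y:y+h,x:x+w],None,fx=k,fy=k,interpolation=cv2.INTER_CUBIC)
    for i in range(0,w,50): cv2.putText(c,str(x+i),(int(i*k),8),0,.3,(0,255,255),1);cv2.line(c,(int(i*k),10),(int(i*k),16),(0,255,255),1)
    for i in range(0,h,50): cv2.putText(c,str(y+i),(0,int(i*k)+4),0,.3,(0,255,255),1)
    cv2.imwrite(o,c)
mk("pics/top0.png",70,60,360,260,2.2,"pics/topc.png")
mk("pics/side0.png",110,80,380,250,2.1,"pics/sidec.png")
E
```

```text
(no output)
```

View pics/topc.png

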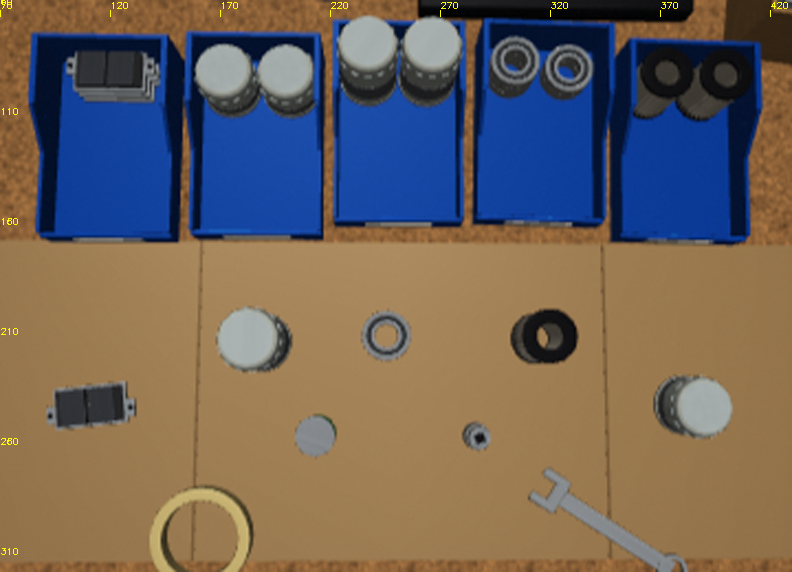

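View pics/sidec.png

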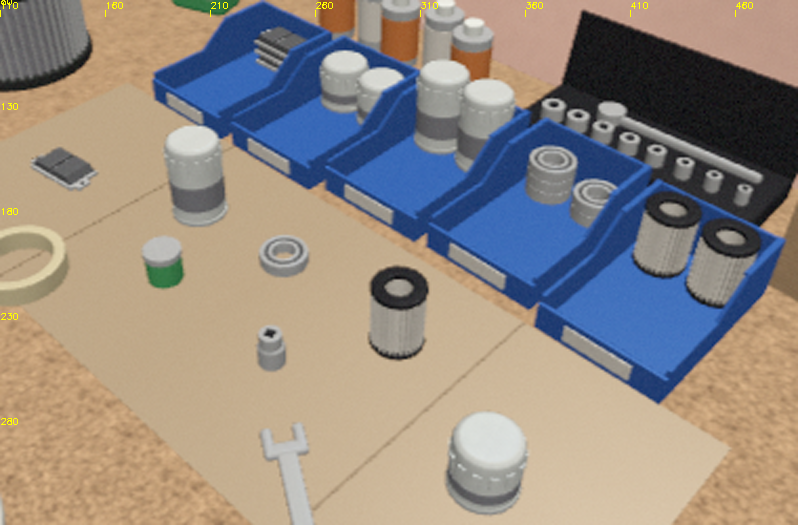

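Side crop: the short oil filter is at about (488,438), the tall at (193,143), the element ring at (399,288), the bearing at (284,252) and the pad at (64,166). In side order the bins are pad, short, tall, bearing, element. The top crop shows the same layout.

```bash
cat > h.py <<'E'
import numpy as np,cv2
from scipy.spatial.transform import Rotation as R
C={"side":(437.54673838,261.86490668,182.64876236,[-0.00970791,-0.52952038,0.64931409],[-2.10988986,0.88590658,-0.39194352]),
"top":(351.33494271,250.56936577,187.94781277,[0.42671268,0.0243053,0.81891777],[-2.18290743,2.17553157,-0.15135095])}
def ray(n,p):
    f,cx,cy,e,o=C[n];d=R.from_rotvec(o).apply([(p[0]-cx)/f,(p[1]-cy)/f,1]);return np.array(e),d/np.linalg.norm(d)
def plane(n,p,z):
    e,d=ray(n,p);return e+d*(z-e[2])/d[2]
def tri(a,b):
    (e,d),(g,k)=ray("top",a),ray("side",b)
    t=np.linalg.lstsq(np.c_[d,-k],g-e,rcond=None)[0];u,v=e+d*t[0],g+k*t[1]
    return (u+v)/2,np.linalg.norm(u-v)
def proj(n,P):
    f,cx,cy,e,o=C[n];q=R.from_rotvec(o).inv().apply(np.atleast_2d(P)-e);return q[:,:2]/q[:,2:]*f+[cx,cy]
T=lambda x,y:(70+x/2.2,60+y/2.2)
S=lambda x,y:(110+x/2.1,80+y/2.1)
E
python3 - <<'E'
from h import *
np.set_printoptions(precision=4,suppress=True)
for n,a,b in [("elem top",(549,336),(399,287)),("bearing top",(386,335),(284,251)),("pad top",(91,405),(64,161)),("tall dome",(249,338),(193,138)),("short dome",(703,407),(488,430)),
 ("padbin FL top",(37,237),(156,78)),("padbin FR top",(179,240),(235,127)),
 ("short FL",(189,234),(236,124)),("short FR",(322,236),(313,178)),
 ("tall FL",(335,222),(330,168)),("tall FR",(462,222),(420,231)),
 ("bear FL",(475,221),(430,230)),("bear FR",(605,224),(530,299)),
 ("elem FL",(613,240),(541,305)),("elem FR",(747,241),(659,393))]:
    print(n,*tri(T(*a),S(*b)))
E
```

```text
elem top [ 0.4569 -0.1464  0.0709] 0.0023265907845713514
bearing top [0.4595 0.0114 0.0161] 0.002049687912729066
pad top [0.3872 0.3095 0.0211] 0.00020655315056873692
tall dome [0.4531 0.1389 0.1013] 0.0022298291070505416
short dome [ 0.3885 -0.2977  0.0654] 0.002683925336253268
padbin FL top [0.5592 0.3626 0.0366] 0.008778349540244352
padbin FR top [0.563  0.2203 0.0235] 0.01886226256042692
short FL [0.5643 0.2115 0.0314] 0.009096876538330514
short FR [0.5642 0.0773 0.0191] 0.006400979068446622
tall FL [0.5768 0.0628 0.0337] 0.007279168996711325
tall FR [ 0.5799 -0.0694  0.0162] 0.00451111076566068
bear FL [ 0.5797 -0.0823  0.0251] 0.005181904127060243
bear FR [ 0.5746 -0.2171  0.0214] 0.004111681782070065
elem FL [ 0.562  -0.2288  0.0277] 0.010651774156278285
elem FR [ 0.5558 -0.3655  0.0235] 0.007871507003118842
```

```bash
python3 - <<'E'
from h import *
np.set_printoptions(precision=4,suppress=True)
B={}
for n,a,b in [("pad",(37,237),(179,241)),("short",(189,235),(322,237)),("tall",(334,223),(463,224)),("bear",(474,222),(605,225)),("elem",(612,240),(748,242))]:
    p,q=plane("top",T(*a),.03),plane("top",T(*b),.03);d=p-q;yaw=np.arctan2(-d[0],d[1]);m=(p+q)/2
    o=m[:2]+66e-3*np.array([np.cos(yaw),np.sin(yaw)]);B[n]=(*o,yaw);print(n,np.round(B[n],4),"width",np.linalg.norm(d))
e1,e2=plane("top",T(51,415),.005),plane("top",T(130,407),.005);print("pad yaw",np.arctan2(*(e1-e2)[[1,0]]),np.linalg.norm(e1-e2),(e1+e2)/2)
P={"elem":(.457,-.1464,.027,.072),"bear":(.4595,.0114,.026,.015),"tall":(.453,.139,.031,.098),"short":(.3885,-.2977,.031,.06)}
def draw(n,o,x,y,w,h,k,out):
    c=cv2.resize(cv2.imread(o)[y:y+h,x:x+w],None,fx=k,fy=k,interpolation=cv2.INTER_CUBIC)
    def pl(pts,col): cv2.polylines(c,[np.int32((proj(n,pts)-[x,y])*k+.5)],True,col,1,cv2.LINE_AA)
    for X,Y,w_ in B.values():
        Rz=np.array([[np.cos(w_),-np.sin(w_)],[np.sin(w_),np.cos(w_)]])
        for q,z in(([[-66,-67],[-66,67],[134,67],[134,-67]],0),([[-62,-63],[-62,63],[66,63],[66,-63]],.004),([[-66,-67],[-66,67]],.03)):
            g=np.array(q)/1e3@Rz.T+[X,Y];pl(np.c_[g,np.full(len(g),z)],(0,255,255))
    t=np.linspace(0,2*np.pi,60)
    for X,Y,r,H in P.values():
        for z in(0,H): pl(np.c_[X+r*np.cos(t),Y+r*np.sin(t),0*t+z],(0,0,255))
    cv2.imwrite(out,c)
draw("top","pics/top0.png",70,60,360,260,2.2,"pics/topo.png");draw("side","pics/side0.png",110,80,380,250,2.1,"pics/sideo.png")
E
```

```text
pad [ 0.6213  0.295  -0.0221] width 0.14375234029089787
short [ 0.6254  0.146  -0.0085] width 0.13610174991794785
tall [ 0.6395 -0.0005 -0.0005] width 0.13368230099198508
bear [ 0.6406 -0.1485 -0.0158] width 0.13722685071236404
elem [ 0.6231 -0.2953 -0.0081] width 0.14365731894246364
pad yaw 1.6721154516599381 0.08040835481414231 [0.3802 0.3155 0.005 ]
```

View pics/topo.png

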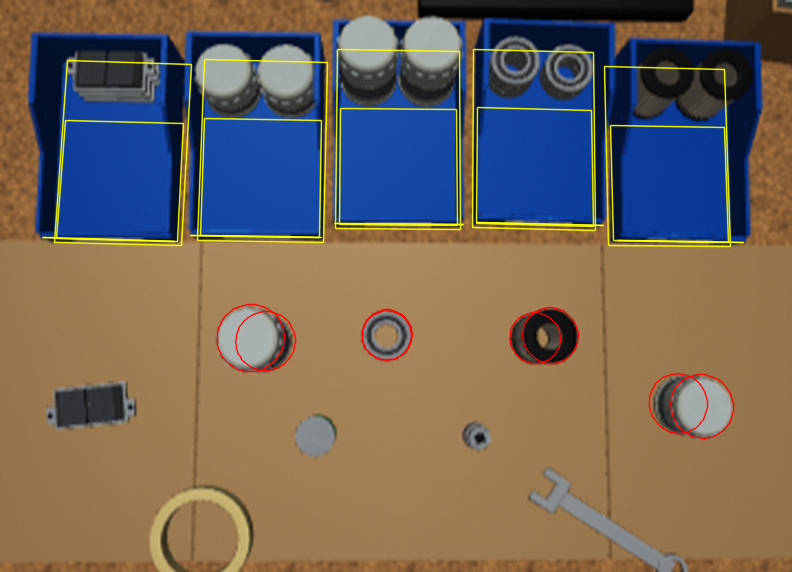

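View pics/sideo.png

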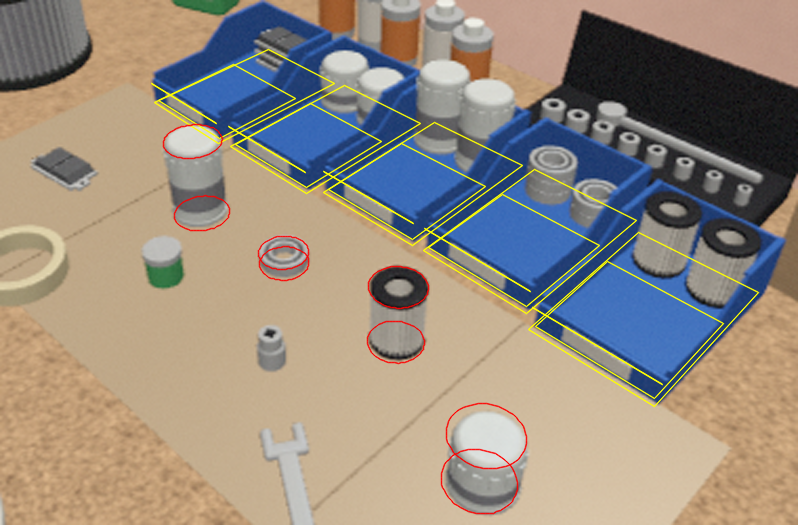

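The overlays agree with both views to about 2–3 mm: part tops measure 71, 16, 101 and 65 mm, against 72, 15, 98 and 60 given. Bin fronts sit at x ≈ 0.56–0.575. First I turn the tool so it closes across the pad.

The rows are not in the units I measure in: shifts go in shares of 0.5 m and turns go in shares of pi rad. I convert before sending: 0.1225 rad is 0.039.

```bash
cat > d.py <<'E'
import sys;from h import *;from workcell import arm
s=arm.state();r=R.from_rotvec(s["orientation"]);a=[float(v) for v in sys.argv[1:]]
if len(a)>3: pass
yaw=np.arctan2(*r.as_matrix()[[1,0],1])
D=np.array([0,0,0.]);D=r.inv().apply(np.array(a[:3])-s["tcp_pos"])
print("t %.2f"%s["time"],"tcp",np.round(s["tcp_pos"],4),"yaw %.3f"%yaw,"tilt %.3f"%np.arccos(-r.as_matrix()[2,2]),"tool delta",np.round(D,4),"w %.4f g %.1f"%(s["grip_width"],s["grasp_force"]),"F",np.round(s["ft_force"],1))
E
python3 drive.py '[[0,0,0.039,0,0,0,0.07],[0,0,0.039,0,0,0,0.07],[0,0,0.039,0,0,0,0.07],[0,0,0.039,0,0,0,0.07],[0,0,0.039,0,0,0,0.07]]'
python3 drive.py '[[0,0,0.039,0,0,0,0.07],[0,0,0.039,0,0,0,0.07],[0,0,0.039,0,0,0,0.07],[0,0,0.039,0,0,0,0.07],[0,0,0.039,0,0,0,0.07]]'
python3 d.py .382 .314 .08
```

```text
time: 0.52
tcp_pos: [0.137, 0.5581, 0.2307]
orientation: [-1.309, -2.856, 0.002]
ft_force: [-0.4, -0.9, -0.8]
grip_width: 0.0699
grasp_force: 0.0
time: 0.93
tcp_pos: [0.137, 0.558, 0.2307]
orientation: [2.109, 2.328, -0.002]
ft_force: [0.2, 0.2, 0.4]
grip_width: 0.0698
grasp_force: 0.0
t 0.93 tcp [0.137  0.558  0.2307] yaw 0.099 tilt 0.001 tool delta [-0.2669  0.2198  0.1508] w 0.0698 g 0.0 F [0.2 0.2 0.4]
```

To row units: -0.0267 m is -0.0534, 0.022 m is 0.044.

```bash

python3 drive.py '[[0,0,0,-0.0534,0.044,0.03,0.07],[0,0,0,-0.0534,0.044,0.03,0.07],[0,0,0,-0.0534,0.044,0.03,0.07],[0,0,0,-0.0534,0.044,0.03,0.07],[0,0,0,-0.0534,0.044,0.03,0.07]]' >/dev/null
python3 drive.py '[[0,0,0,-0.0534,0.044,0.03,0.07],[0,0,0,-0.0534,0.044,0.03,0.07],[0,0,0,-0.0534,0.044,0.03,0.07],[0,0,0,-0.0534,0.044,0.03,0.07],[0,0,0,-0.0534,0.044,0.03,0.07]]' >/dev/null
python3 drive.py '[[0,0,0,0,0,0,0.06],[0,0,0,0,0,0,0.06],[0,0,0,0,0,0,0.06]]' |head -1
python3 d.py .382 .314 .004
python3 - <<'E'
from h import *; from workcell import arm
a,b=[arm.get_image(n)["frame"][:,:,::-1] for n in("top","side")]
a=cv2.resize(a[180:310,60:200],None,fx=3,fy=3);b=cv2.resize(b[90:220,80:210],None,fx=3,fy=3)
cv2.imwrite("pics/g1.png",np.hstack([a,b]))
E
```

```text
time: 2.02
t 2.02 tcp [0.3835 0.3161 0.0813] yaw 0.105 tilt 0.001 tool delta [-0.002  -0.0016  0.0773] w 0.0602 g 0.0 F [ 0.5 -0.   0.3]
```

View pics/g1.png

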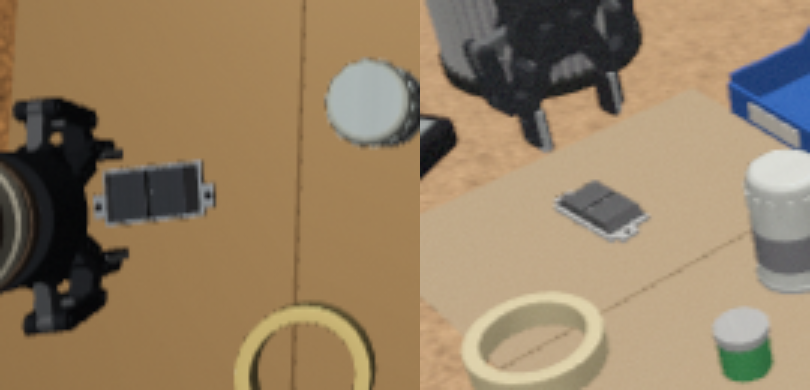

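```bash
python3 - <<'E'
from h import *
p=np.array([[.3835,.3161,.0813],[.3835,.3161,.0913],[.382,.314,.015]])
print((proj("top",p)-[60,180])*3,(proj("side",p)-[80,90])*3+[420,0])
print(plane("top",(60+152.5/3,180+192/3),.015),plane("top",(60+153.5/3,180+199.5/3),.005))
E
```

```text
[[112.10048066 202.07081066]
 [106.10928277 202.95174109]
 [150.7471073  198.83143804]] [[577.75398967 137.18332793]
 [575.11309329 126.52331665]
 [594.31825775 206.52082441]]
[0.38703316 0.31293255 0.015     ] [0.38094568 0.31552775 0.005     ]
```

To row units: 0.022 m is 0.044, -0.002 m is -0.004.

```bash

python3 drive.py '[[0,0,0,-0.004,0.001,0.044,0.06],[0,0,0,0,0,0.044,0.06],[0,0,0,0,0,0.04,0.06],[0,0,0,0,0,0.02,0.06],[0,0,0,0,0,0.01,0.06]]' |tail -4
python3 drive.py '[[0,0,0,0,0,0,0.06],[0,0,0,0,0,0,0.02],[0,0,0,0,0,0,0.02],[0,0,0,0,0,0,0.02],[0,0,0,0,0,0,0.02]]' |tail -4
python3 drive.py '[[0,0,0,0,0,0,0.02],[0,0,0,0,0,0,0.02],[0,0,0,0,0,0,0.02]]'|tail -4
python3 d.py .615 .296 .10
```

```text
orientation: [-2.099, -2.336, 0.003]
ft_force: [-1.1, -0.4, 0.3]
grip_width: 0.06
grasp_force: 0.0
orientation: [2.101, 2.334, 0.006]
ft_force: [-0.7, -0.2, 5.9]
grip_width: 0.0345
grasp_force: 63.1
orientation: [2.101, 2.334, 0.006]
ft_force: [-0.1, 0.5, 5.8]
grip_width: 0.0344
grasp_force: 63.1
t 3.20 tcp [0.3865 0.3149 0.0044] yaw 0.105 tilt 0.004 tool delta [-0.0426  0.2256 -0.0948] w 0.0344 g 63.1 F [-0.1  0.5  5.8]
```

To row units: -0.025 m is -0.05, -0.02 m is -0.04.

```bash

python3 drive.py '[[0,0,0,0,0,-0.02,0.02],[0,0,0,0,0,-0.04,0.02],[0,0,0,0,0,-0.05,0.02],[0,0,0,0,0,-0.05,0.02],[0,0,0,0,0,-0.03,0.02]]' |tail -3
python3 drive.py '[[0,0,0,-0.01,0.056,0,0.02],[0,0,0,-0.01,0.056,0,0.02],[0,0,0,-0.01,0.056,0,0.02],[0,0,0,-0.01,0.056,0,0.02],[0,0,0,-0.01,0.056,0,0.02]]' |tail -3
python3 drive.py '[[0,0,0,-0.012,0.056,0,0.02],[0,0,0,-0.012,0.056,0,0.02],[0,0,0,-0.012,0.056,0,0.02],[0,0,0,0,0,0,0.02],[0,0,0,0,0,0,0.02]]' |tail -3
python3 d.py .615 .296 .0084
```

```text
ft_force: [0.4, 0.4, -1.6]
grip_width: 0.0347
grasp_force: 61.8
ft_force: [0.7, 0.7, -1.7]
grip_width: 0.0342
grasp_force: 61.9
ft_force: [-0.9, -0.5, -2.2]
grip_width: 0.0339
grasp_force: 62.1
t 4.45 tcp [0.6126 0.2941 0.0974] yaw 0.104 tilt 0.000 tool delta [0.0017 0.0026 0.089 ] w 0.0339 g 62.1 F [-0.9 -0.5 -2.2]
```

To row units: 0.02 m is 0.04, 0.018 m is 0.036.

```bash

python3 drive.py '[[0,0,0,0,0,0.04,0.02],[0,0,0,0,0,0.04,0.02],[0,0,0,0,0,0.036,0.02],[0,0,0,0,0,0.02,0.02],[0,0,0,0,0,0.012,0.02]]' |tail -3
python3 drive.py '[[0,0,0,0,0,0.008,0.02],[0,0,0,0,0,0.008,0.02],[0,0,0,0,0,0.006,0.02],[0,0,0,0,0,0,0.02]]' |tail -3
python3 d.py .615 .296 .0084
```

```text
ft_force: [-0.5, -0.6, -2.1]
grip_width: 0.034
grasp_force: 62.1
ft_force: [-0.2, 0.1, -1.9]
grip_width: 0.0341
grasp_force: 62.1
t 5.20 tcp [0.612  0.2948 0.0125] yaw 0.105 tilt 0.000 tool delta [0.0009 0.0031 0.0041] w 0.0341 g 62.1 F [-0.2  0.1 -1.9]
```

To row units: 0.002 m is 0.004.

```bash

python3 drive.py '[[0,0,0,0,0,0.004,0.02],[0,0,0,0,0,0.004,0.02],[0,0,0,0,0,0,0.02]]' |tail -3
python3 drive.py '[[0,0,0,0,0,0.003,0.02],[0,0,0,0,0,0,0.02]]' |tail -3
python3 d.py .615 .296 .0084
```

```text
ft_force: [0.2, -0.0, -2.4]
grip_width: 0.0343
grasp_force: 62.1
ft_force: [-4.2, -1.6, 5.4]
grip_width: 0.034
grasp_force: 63.7
t 5.62 tcp [0.6123 0.2948 0.0084] yaw 0.105 tilt 0.000 tool delta [0.0009 0.0028 0.    ] w 0.0340 g 63.7 F [-4.2 -1.6  5.4]
```

To row units: -0.015 m is -0.03, -0.005 m is -0.01.

```bash

python3 drive.py '[[0,0,0,0,0,0,0.055],[0,0,0,0,0,0,0.055],[0,0,0,0,0,0,0.055],[0,0,0,0,0,-0.01,0.055],[0,0,0,0,0,-0.03,0.055]]' |tail -3
python3 drive.py '[[0,0,0,0,0,-0.06,0.075],[0,0,0,0,0,-0.06,0.075],[0,0,0,0,0,-0.07,0.075],[0,0,0,0,0,-0.07,0.075],[0,0,0,0,0,0,0.075]]' |tail -3
python3 d.py .453 .139 .155
```

```text
ft_force: [0.1, -0.4, -1.4]
grip_width: 0.0552
grasp_force: 0.0
ft_force: [1.6, 0.1, 1.8]
grip_width: 0.0752
grasp_force: 0.0
t 6.45 tcp [0.6169 0.2963 0.1684] yaw 0.105 tilt 0.017 tool delta [-0.1392 -0.1797  0.01  ] w 0.0752 g 0.0 F [1.6 0.1 1.8]
```

```bash

python3 drive.py '[[0,0,0,-0.04,-0.0514,0,0.08],[0,0,0,-0.04,-0.0514,0,0.08],[0,0,0,-0.04,-0.0514,0,0.08],[0,0,0,-0.04,-0.0514,0,0.08],[0,0,0,-0.04,-0.0514,0,0.08]]' |tail -3
python3 drive.py '[[0,0,0,-0.04,-0.0514,0,0.08],[0,0,0,-0.04,-0.0514,0,0.08],[0,0,0,0,0,0,0.08],[0,0,0,0,0,0,0.08]]' |tail -3
python3 d.py .453 .139 .05
python3 - <<'E'
from h import *; from workcell import arm
a,b=[arm.get_image(n)["frame"][:,:,::-1] for n in("top","side")]
a=cv2.resize(a[60:260,80:300],None,fx=2,fy=2);b=cv2.resize(b[70:270,120:300],None,fx=2,fy=2)
cv2.imwrite("pics/g2.png",np.hstack([a,b]))
E
```

```text
ft_force: [0.3, -0.4, 0.8]
grip_width: 0.08
grasp_force: 0.0
ft_force: [0.4, 0.7, 0.3]
grip_width: 0.0801
grasp_force: 0.0
t 7.20 tcp [0.4472 0.136  0.1577] yaw 0.103 tilt 0.002 tool delta [0.0024 0.0059 0.1077] w 0.0801 g 0.0 F [0.4 0.7 0.3]
```

View pics/g2.png

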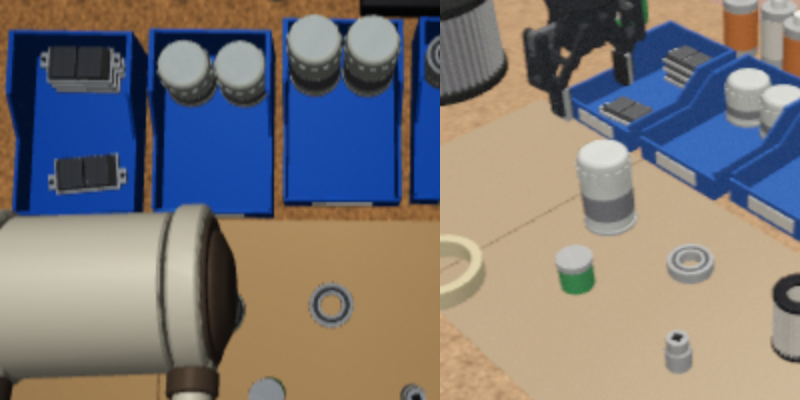

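The pad lies flat in its bin at (88,173), and the gripper hangs over the tall filter with its fingers either side of it. I descend.

To row units: 0.03 m is 0.06, 0.0059 m is 0.0118.

```bash

python3 drive.py '[[0,0,0,0.0048,0.0118,0.02,0.08],[0,0,0,0,0,0.05,0.08],[0,0,0,0,0,0.06,0.08],[0,0,0,0,0,0.05,0.08],[0,0,0,0,0,0.03,0.08]]' |tail -3
python3 drive.py '[[0,0,0,0,0,0,0.04],[0,0,0,0,0,0,0.04],[0,0,0,0,0,0,0.04],[0,0,0,0,0,0,0.04],[0,0,0,0,0,0,0.04]]' |tail -3
python3 d.py .453 .139 .05
```

```text
ft_force: [-0.7, 0.1, 0.3]
grip_width: 0.08
grasp_force: 0.0
ft_force: [-0.8, -0.0, -4.2]
grip_width: 0.0609
grasp_force: 65.7
t 8.13 tcp [0.4539 0.1398 0.0526] yaw 0.105 tilt 0.001 tool delta [-0.0007 -0.001   0.0026] w 0.0609 g 65.7 F [-0.8 -0.  -4.2]
```

```bash

python3 drive.py '[[0,0,0,0,0,-0.02,0.04],[0,0,0,0,0,-0.04,0.04],[0,0,0,0,0,-0.04,0.04],[0,0,0,0,0,-0.04,0.04],[0,0,0,0,0,0,0.04]]' |tail -3
python3 d.py .632 0 .1226
```

```text
ft_force: [1.4, -0.1, -3.9]
grip_width: 0.0612
grasp_force: 67.1
t 8.55 tcp [0.4568 0.1398 0.127 ] yaw 0.105 tilt 0.010 tool delta [-0.1574  0.1595  0.0061] w 0.0612 g 67.1 F [ 1.4 -0.1 -3.9]
```

To row units: -0.021 m is -0.042, -0.02 m is -0.04.

```bash

python3 drive.py '[[0,0,0,-0.02,0.02,0,0.04],[0,0,0,-0.04,0.04,0,0.04],[0,0,0,-0.042,0.042,0,0.04],[0,0,0,-0.042,0.042,0,0.04],[0,0,0,-0.042,0.042,0,0.04]]' |tail -3
python3 drive.py '[[0,0,0,-0.042,0.042,0,0.04],[0,0,0,-0.042,0.042,0,0.04],[0,0,0,-0.03,0.03,0,0.04],[0,0,0,-0.015,0.019,0,0.04],[0,0,0,0,0,0,0.04]]' |tail -3
python3 drive.py '[[0,0,0,0,0,0.03,0.04],[0,0,0,0,0,0.04,0.04],[0,0,0,0,0,0.03,0.04],[0,0,0,0,0,0.016,0.04],[0,0,0,0,0,0,0.04]]' |tail -3
python3 d.py .632 0 .0566
```

```text
ft_force: [1.1, -0.1, -4.3]
grip_width: 0.0608
grasp_force: 67.1
ft_force: [0.3, -0.8, -4.1]
grip_width: 0.0606
grasp_force: 67.2
ft_force: [-1.3, 1.0, -4.8]
grip_width: 0.0611
grasp_force: 67.2
t 9.80 tcp [6.254e-01 4.000e-04 6.010e-02] yaw 0.105 tilt 0.007 tool delta [-0.0011  0.0066  0.0035] w 0.0611 g 67.2 F [-1.3  1.  -4.8]
```

To row units: 0.002 m is 0.004, 0.001 m is 0.002.

```bash

python3 drive.py '[[0,0,0,0,0,0.004,0.04],[0,0,0,0,0,0.002,0.04],[0,0,0,0,0,0,0.04]]' |tail -3|head -1
python3 drive.py '[[0,0,0,0,0,0.002,0.04],[0,0,0,0,0,0,0.04]]' |tail -3|head -1
python3 d.py .632 0 .0566
```

```text
ft_force: [-0.1, 0.4, -4.8]
ft_force: [0.5, 0.8, -4.1]
t 10.22 tcp [ 6.289e-01 -4.000e-04  6.050e-02] yaw 0.105 tilt 0.001 tool delta [0.0001 0.0032 0.0039] w 0.0608 g 67.2 F [ 0.5  0.8 -4.1]
```

To row units: 0.0015 m is 0.003.

```bash

python3 drive.py '[[0,0,0,0,0,0.003,0.04],[0,0,0,0,0,0.003,0.04],[0,0,0,0,0,0,0.04]]' |tail -3|head -1
python3 drive.py '[[0,0,0,0,0,0.002,0.04],[0,0,0,0,0,0,0.04]]' |tail -3|head -1
python3 d.py .632 0 .0566
```

```text
ft_force: [0.4, -0.3, -4.9]
ft_force: [0.3, -0.2, -4.0]
t 10.63 tcp [ 6.283e-01 -3.000e-04  5.550e-02] yaw 0.105 tilt 0.000 tool delta [-0.0001  0.0038 -0.0011] w 0.0608 g 67.2 F [ 0.3 -0.2 -4. ]
```

To row units: 0.001 m is 0.002.

```bash

python3 drive.py '[[0,0,0,0,0,0.002,0.04],[0,0,0,0,0,0,0.04]]' |tail -3|head -1
python3 drive.py '[[0,0,0,0,0,0.002,0.04],[0,0,0,0,0,0,0.04]]' |tail -3|head -1
python3 drive.py '[[0,0,0,0,0,0.002,0.04],[0,0,0,0,0,0,0.04]]' |tail -3|head -1
python3 d.py .632 0 .0566
```

```text
ft_force: [-1.8, 0.9, -0.5]
ft_force: [-4.2, 0.6, 7.3]
ft_force: [-7.2, 1.1, 12.4]
t 11.13 tcp [ 6.285e-01 -3.000e-04  5.520e-02] yaw 0.105 tilt 0.001 tool delta [-0.0001  0.0035 -0.0014] w 0.0611 g 69.1 F [-7.2  1.1 12.4]
```

To row units: -0.001 m is -0.002.

```bash

python3 drive.py '[[0,0,0,0,0,-0.002,0.07],[0,0,0,0,0,0,0.07],[0,0,0,0,0,0,0.07],[0,0,0,0,0,0,0.07]]' |tail -3
python3 drive.py '[[0,0,0,0,0,-0.02,0.07],[0,0,0,0,0,-0.05,0.07],[0,0,0,0,0,-0.06,0.07],[0,0,0,0,0,-0.05,0.07],[0,0,0,0,0,0,0.07]]' |tail -3
python3 d.py .457 -.1464 .13
```

```text
ft_force: [0.6, -0.4, 1.0]
grip_width: 0.07
grasp_force: 0.0
ft_force: [0.3, -0.8, 1.0]
grip_width: 0.0703
grasp_force: 0.0
t 11.88 tcp [ 0.6325 -0.001   0.1514] yaw 0.105 tilt 0.012 tool delta [-0.1261 -0.19    0.0197] w 0.0703 g 0.0 F [ 0.3 -0.8  1. ]
```

To row units: -0.0237 m is -0.0474, -0.0158 m is -0.0316.

```bash

python3 drive.py '[[0,0,0,-0.0316,-0.0474,0,0.075],[0,0,0,-0.0316,-0.0474,0,0.075],[0,0,0,-0.0316,-0.0474,0,0.075],[0,0,0,-0.0316,-0.0474,0,0.075],[0,0,0,-0.0316,-0.0474,0,0.075]]' |tail -3
python3 drive.py '[[0,0,0,-0.0316,-0.0474,0,0.075],[0,0,0,-0.0316,-0.0474,0,0.075],[0,0,0,-0.0316,-0.0474,0,0.075],[0,0,0,0,0,0,0.075],[0,0,0,0,0,0,0.075]]' |tail -3
python3 d.py .457 -.1464 .035
```

```text
ft_force: [0.2, -0.3, 0.5]
grip_width: 0.0749
grasp_force: 0.0
ft_force: [0.5, 0.1, 0.2]
grip_width: 0.0747
grasp_force: 0.0
t 12.72 tcp [ 0.4527 -0.1466  0.1442] yaw 0.103 tilt 0.001 tool delta [-0.0002  0.0042  0.1092] w 0.0747 g 0.0 F [0.5 0.1 0.2]
```

To row units: 0.03 m is 0.06, 0.025 m is 0.05.

```bash

python3 drive.py '[[0,0,0,0,0.008,0.02,0.075],[0,0,0,0,0,0.05,0.075],[0,0,0,0,0,0.06,0.075],[0,0,0,0,0,0.05,0.075],[0,0,0,0,0,0.03,0.075]]' |tail -3
python3 drive.py '[[0,0,0,0,0,0.008,0.075],[0,0,0,0,0,0,0.03],[0,0,0,0,0,0,0.03],[0,0,0,0,0,0,0.03],[0,0,0,0,0,0,0.03]]' |tail -3
python3 drive.py '[[0,0,0,0,0,0,0.03],[0,0,0,0,0,0,0.03]]' |tail -3
python3 d.py .457 -.1464 .035
```

```text
ft_force: [-1.8, 0.7, 0.2]
grip_width: 0.075
grasp_force: 0.0
ft_force: [-0.1, -0.3, -0.6]
grip_width: 0.0531
grasp_force: 62.8
ft_force: [-0.8, -1.4, -0.7]
grip_width: 0.053
grasp_force: 62.7
t 13.72 tcp [ 0.4574 -0.1457  0.0354] yaw 0.105 tilt 0.001 tool delta [-0.0007 -0.0005  0.0004] w 0.0530 g 62.7 F [-0.8 -1.4 -0.7]
```

```bash

python3 drive.py '[[0,0,0,0,0,-0.02,0.03],[0,0,0,0,0,-0.04,0.03],[0,0,0,0,0,-0.04,0.03],[0,0,0,0,0,-0.04,0.03],[0,0,0,0,0,0,0.03]]' |tail -3
python3 d.py .616 -.296 .105
```

```text
ft_force: [0.4, -1.2, -0.2]
grip_width: 0.0527
grasp_force: 63.0
t 14.13 tcp [ 0.4599 -0.1472  0.1097] yaw 0.105 tilt 0.009 tool delta [-0.1643  0.1396  0.0066] w 0.0527 g 63.0 F [ 0.4 -1.2 -0.2]
```

To row units: -0.022 m is -0.044, -0.02 m is -0.04.

```bash

python3 drive.py '[[0,0,0,-0.02,0.018,0,0.03],[0,0,0,-0.04,0.035,0,0.03],[0,0,0,-0.044,0.037,0,0.03],[0,0,0,-0.044,0.037,0,0.03],[0,0,0,-0.044,0.037,0,0.03]]' |tail -3
python3 drive.py '[[0,0,0,-0.044,0.037,0,0.03],[0,0,0,-0.044,0.037,0,0.03],[0,0,0,-0.031,0.028,0,0.03],[0,0,0,-0.016,0.018,0,0.03],[0,0,0,0,0,0,0.03]]' |tail -3
python3 drive.py '[[0,0,0,0,0,0.03,0.03],[0,0,0,0,0,0.04,0.03],[0,0,0,0,0,0.03,0.03],[0,0,0,0,0,0.02,0.03],[0,0,0,0,0,0,0.03]]' |tail -3
python3 drive.py '[[0,0,0,0,0,0,0.03]]' |tail -3
python3 d.py .616 -.296 .0394
```

```text
ft_force: [-0.2, 0.5, -0.2]
grip_width: 0.0528
grasp_force: 63.1
ft_force: [0.5, -0.7, -1.5]
grip_width: 0.0527
grasp_force: 63.1
ft_force: [0.8, 0.6, -1.0]
grip_width: 0.0526
grasp_force: 63.0
ft_force: [0.8, -0.7, -0.8]
grip_width: 0.0527
grasp_force: 63.0
t 15.47 tcp [ 0.6147 -0.2925  0.044 ] yaw 0.105 tilt 0.002 tool delta [-0.0036  0.0009  0.0046] w 0.0527 g 63.0 F [ 0.8 -0.7 -0.8]
```

To row units: 0.002 m is 0.004, 0.0015 m is 0.003.

```bash

python3 drive.py '[[0,0,0,0,0,0.004,0.03],[0,0,0,0,0,0.003,0.03],[0,0,0,0,0,0,0.03]]' |tail -3|head -1
python3 drive.py '[[0,0,0,0,0,0.002,0.03],[0,0,0,0,0,0,0.03]]' |tail -3|head -1
python3 drive.py '[[0,0,0,0,0,0.002,0.03],[0,0,0,0,0,0,0.03]]' |tail -3|head -1
python3 d.py .616 -.296 .0394
```

```text
ft_force: [-1.0, -0.1, -1.2]
ft_force: [1.0, 0.8, -1.0]
ft_force: [0.3, 0.3, -1.2]
t 16.05 tcp [ 0.6156 -0.2933  0.0394] yaw 0.105 tilt 0.000 tool delta [-0.0027  0.0002  0.    ] w 0.0526 g 63.1 F [ 0.3  0.3 -1.2]
```

To row units: 0.001 m is 0.002.

```bash

python3 drive.py '[[0,0,0,0,0,0.002,0.03],[0,0,0,0,0,0,0.03]]' |tail -3|head -1
python3 drive.py '[[0,0,0,0,0,0.002,0.03],[0,0,0,0,0,0,0.03]]' |tail -3|head -1
python3 d.py .616 -.296 .0394
```

```text
ft_force: [-2.9, 0.7, 4.7]
ft_force: [-5.3, 2.8, 10.3]
t 16.38 tcp [ 0.6156 -0.2934  0.0394] yaw 0.105 tilt 0.000 tool delta [-0.0027  0.0001 -0.    ] w 0.0531 g 64.1 F [-5.3  2.8 10.3]
```

To row units: -0.001 m is -0.002.

```bash

python3 drive.py '[[0,0,0,0,0,-0.002,0.064],[0,0,0,0,0,0,0.064],[0,0,0,0,0,0,0.064],[0,0,0,0,0,0,0.064]]' |tail -3
python3 drive.py '[[0,0,0,0,0,-0.02,0.064],[0,0,0,0,0,-0.05,0.064],[0,0,0,0,0,-0.06,0.064],[0,0,0,0,0,-0.05,0.064],[0,0,0,0,0,0,0.064]]' |tail -3
python3 d.py .3885 -.2977 .13
```

```text
ft_force: [-0.8, 0.8, 0.9]
grip_width: 0.0641
grasp_force: 0.0
ft_force: [0.7, -0.5, 1.0]
grip_width: 0.0641
grasp_force: 0.0
t 17.13 tcp [ 0.6189 -0.2955  0.1364] yaw 0.105 tilt 0.012 tool delta [ 0.0221 -0.2294  0.0042] w 0.0641 g 0.0 F [ 0.7 -0.5  1. ]
```

To row units: -0.028 m is -0.056, 0.0027 m is 0.0054.

```bash

python3 drive.py '[[0,0,0,0.0054,-0.056,0,0.08],[0,0,0,0.0054,-0.056,0,0.08],[0,0,0,0.0054,-0.056,0,0.08],[0,0,0,0.0054,-0.056,0,0.08],[0,0,0,0.0054,-0.056,0,0.08]]' |tail -3
python3 drive.py '[[0,0,0,0.0054,-0.056,0,0.08],[0,0,0,0.0054,-0.056,0,0.08],[0,0,0,0.0054,-0.056,0,0.08],[0,0,0,0,0,0,0.08],[0,0,0,0,0,0,0.08]]' |tail -3
python3 d.py .3885 -.2977 .03
python3 - <<'E'
from h import *; from workcell import arm
a,b=[arm.get_image(n)["frame"][:,:,::-1] for n in("top","side")]
a=cv2.resize(a[60:260,230:430],None,fx=2,fy=2);b=cv2.resize(b[140:340,280:480],None,fx=2,fy=2)
cv2.imwrite("pics/g3.png",np.hstack([a,b]))
E
```

```text
ft_force: [0.2, -0.9, 0.5]
grip_width: 0.0804
grasp_force: 0.0
ft_force: [0.5, 0.1, 0.1]
grip_width: 0.0797
grasp_force: 0.0
t 17.97 tcp [ 0.3897 -0.2952  0.1286] yaw 0.103 tilt 0.001 tool delta [-0.0023 -0.0015  0.0986] w 0.0797 g 0.0 F [0.5 0.1 0.1]
```

View pics/g3.png

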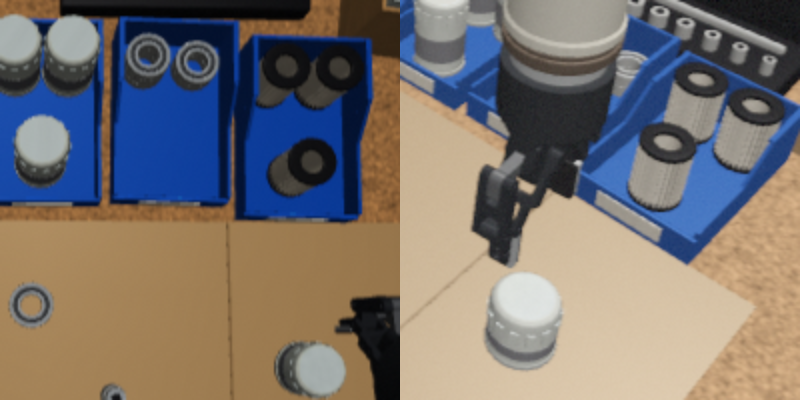

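Tall filter and element both stand upright in their bins, at (42,150) and (305,165). The gripper is over the short filter, so I descend.

To row units: 0.03 m is 0.06, 0.025 m is 0.05.

```bash

python3 drive.py '[[0,0,0,-0.004,-0.002,0.02,0.08],[0,0,0,0,0,0.05,0.08],[0,0,0,0,0,0.06,0.08],[0,0,0,0,0,0.04,0.08],[0,0,0,0,0,0.024,0.08]]' |tail -3
python3 drive.py '[[0,0,0,0,0,0.006,0.08],[0,0,0,0,0,0,0.04],[0,0,0,0,0,0,0.04],[0,0,0,0,0,0,0.04],[0,0,0,0,0,0,0.04]]' |tail -3
python3 drive.py '[[0,0,0,0,0,0,0.04],[0,0,0,0,0,0,0.04]]' |tail -3
python3 d.py .3885 -.2977 .03
```

```text
ft_force: [-0.4, -0.2, 0.5]
grip_width: 0.0801
grasp_force: 0.0
ft_force: [0.6, -0.4, -0.9]
grip_width: 0.0603
grasp_force: 65.1
ft_force: [0.9, 0.9, -1.4]
grip_width: 0.06
grasp_force: 65.2
t 19.07 tcp [ 0.39   -0.2976  0.0288] yaw 0.105 tilt 0.001 tool delta [ 0.0001 -0.0015 -0.0012] w 0.0600 g 65.2 F [ 0.9  0.9 -1.4]
```

The rows are not in the units I measure in: shifts go in shares of 0.5 m and turns go in shares of pi rad. I convert before sending: -0.025 m is -0.05, -0.02 m is -0.04.

```bash

python3 drive.py '[[0,0,0,0,0,-0.02,0.04],[0,0,0,0,0,-0.04,0.04],[0,0,0,0,0,-0.05,0.04],[0,0,0,0,0,-0.03,0.04],[0,0,0,0.02,0,0,0.04]]' |tail -3
python3 d.py .44 .147 .1
python3 drive.py '[[0,0,0,0.04,0,0,0.04],[0,0,0,0.06,0,0,0.04],[0,0,0,0.07,0,0,0.04],[0,0,0,0.07,0,0,0.04],[0,0,0,0.07,0,0,0.04]]' |tail -3
python3 drive.py '[[0,0,0,0.07,0,0,0.04],[0,0,0,0.07,0,0,0.04],[0,0,0,0.07,0,0,0.04],[0,0,0,0.07,0,0,0.04],[0,0,0,0.07,0,0,0.04]]' |tail -3
python3 drive.py '[[0,0,0,0.07,0,0,0.04],[0,0,0,0.06,0,0,0.04],[0,0,0,0.04,0,0,0.04],[0,0,0,0,0,0,0.04],[0,0,0,0,0,0,0.04]]' |tail -3
python3 d.py .618 .147 .1
```

```text
ft_force: [0.9, -0.5, -2.3]
grip_width: 0.0604
grasp_force: 65.6
t 19.48 tcp [ 0.3908 -0.2908  0.103 ] yaw 0.104 tilt 0.010 tool delta [ 4.304e-01  9.440e-02 -1.000e-04] w 0.0604 g 65.6 F [ 0.9 -0.5 -2.3]
ft_force: [-0.1, 1.0, -2.3]
grip_width: 0.0605
grasp_force: 65.6
ft_force: [0.8, 0.4, -3.3]
grip_width: 0.0603
grasp_force: 65.6
ft_force: [0.3, -1.3, -2.0]
grip_width: 0.0602
grasp_force: 65.6
t 20.73 tcp [0.3435 0.1264 0.0974] yaw 0.108 tilt 0.002 tool delta [-0.0091  0.2751 -0.0031] w 0.0602 g 65.6 F [ 0.3 -1.3 -2. ]
```

To row units: 0.03 m is 0.06, 0.027 m is 0.054.

```bash

python3 drive.py '[[0,0,0,-0.002,0.03,0,0.04],[0,0,0,-0.002,0.054,0,0.04],[0,0,0,-0.002,0.06,0,0.04],[0,0,0,-0.002,0.06,0,0.04],[0,0,0,-0.002,0.06,0,0.04]]' |tail -3
python3 drive.py '[[0,0,0,-0.002,0.06,0,0.04],[0,0,0,-0.002,0.06,0,0.04],[0,0,0,-0.002,0.06,0,0.04],[0,0,0,-0.002,0.054,0,0.04],[0,0,0,0,0.044,0,0.04]]' |tail -3
python3 drive.py '[[0,0,0,0,0.008,0,0.04],[0,0,0,0,0,0.04,0.04],[0,0,0,0,0,0.04,0.04],[0,0,0,0,0,0.028,0.04],[0,0,0,0,0,0.008,0.04]]' |tail -3
python3 drive.py '[[0,0,0,0,0,0,0.04],[0,0,0,0,0,0,0.04]]' |tail -3
python3 d.py .618 .147 .0328
```

```text
ft_force: [-0.7, -0.2, -2.3]
grip_width: 0.06
grasp_force: 65.8
ft_force: [-0.4, -0.3, -2.5]
grip_width: 0.06
grasp_force: 65.8
ft_force: [0.0, -0.9, -3.2]
grip_width: 0.0604
grasp_force: 66.1
ft_force: [0.8, 1.2, -2.1]
grip_width: 0.06
grasp_force: 66.1
t 22.15 tcp [0.6195 0.145  0.0407] yaw 0.105 tilt 0.000 tool delta [ 0.0022 -0.0013  0.0079] w 0.0600 g 66.1 F [ 0.8  1.2 -2.1]
```

To row units: 0.002 m is 0.004, 0.0015 m is 0.003.

```bash

python3 drive.py '[[0,0,0,0,0,0.004,0.04],[0,0,0,0,0,0.004,0.04],[0,0,0,0,0,0.003,0.04],[0,0,0,0,0,0,0.04]]' |tail -3|head -1
python3 drive.py '[[0,0,0,0,0,0.002,0.04],[0,0,0,0,0,0,0.04]]' |tail -3|head -1
python3 drive.py '[[0,0,0,0,0,0.002,0.04],[0,0,0,0,0,0,0.04]]' |tail -3|head -1
python3 d.py .618 .147 .0328
```

```text
ft_force: [0.1, -0.3, -3.0]
ft_force: [0.5, -0.9, -1.9]
ft_force: [0.0, -0.0, -2.9]
t 22.82 tcp [0.6197 0.1453 0.0329] yaw 0.105 tilt 0.000 tool delta [ 0.0019 -0.0015  0.0001] w 0.0601 g 66.3 F [ 0.  -0.  -2.9]
```

To row units: 0.001 m is 0.002.

```bash

python3 drive.py '[[0,0,0,0,0,0.002,0.04],[0,0,0,0,0,0,0.04]]' |tail -3|head -1
python3 drive.py '[[0,0,0,0,0,0.002,0.04],[0,0,0,0,0,0,0.04]]' |tail -3|head -1
python3 d.py .618 .147 .0328
```

```text
ft_force: [-3.0, -0.6, 4.7]
ft_force: [-5.9, -1.2, 10.3]
t 23.15 tcp [0.6197 0.1452 0.0328] yaw 0.105 tilt 0.000 tool delta [ 0.0019 -0.0015 -0.    ] w 0.0602 g 67.7 F [-5.9 -1.2 10.3]
```

```bash

python3 drive.py '[[0,0,0,0,0,-0.002,0.069],[0,0,0,0,0,0,0.069],[0,0,0,0,0,0,0.069],[0,0,0,0,0,0,0.069]]' |tail -3
python3 drive.py '[[0,0,0,0,0,-0.02,0.069],[0,0,0,0,0,-0.05,0.069],[0,0,0,0,0,-0.06,0.069],[0,0,0,0,0,-0.05,0.069],[0,0,0,0,0,0,0.069]]' |tail -3
python3 drive.py '[[0,0,0,0,-0.06,0,0.069],[0,0,0,0,-0.06,0,0.069],[0,0,0,0,-0.06,0,0.069],[0,0,0,0,-0.06,0,0.069],[0,0,0,0,0,0,0.069]]' |tail -3
python3 d.py .4595 .0114 .08
```

```text
ft_force: [-0.6, 0.0, 0.5]
grip_width: 0.0689
grasp_force: 0.0
ft_force: [1.2, -0.6, 2.3]
grip_width: 0.0691
grasp_force: 0.0
ft_force: [0.3, 1.1, -0.8]
grip_width: 0.069
grasp_force: 0.0
t 24.32 tcp [0.4935 0.1328 0.1195] yaw 0.106 tilt 0.008 tool delta [-0.1172 -0.0463  0.0398] w 0.0690 g 0.0 F [ 0.3  1.1 -0.8]
```

To row units: -0.0234 m is -0.0468, -0.0095 m is -0.019.

```bash

python3 drive.py '[[0,0,0,-0.0468,-0.019,0.016,0.069],[0,0,0,-0.0468,-0.019,0.016,0.069],[0,0,0,-0.0468,-0.019,0.016,0.069],[0,0,0,-0.0468,-0.019,0.016,0.069],[0,0,0,-0.0468,-0.019,0.016,0.069]]' |tail -3
python3 drive.py '[[0,0,0,0,0,0,0.069],[0,0,0,0,0,0,0.069],[0,0,0,0,0,0,0.069]]' |tail -3
python3 d.py .4595 .0114 .006
```

```text
ft_force: [0.2, -0.1, 0.5]
grip_width: 0.0689
grasp_force: 0.0
ft_force: [-0.2, -0.3, 0.4]
grip_width: 0.0691
grasp_force: 0.0
t 24.98 tcp [0.4659 0.0115 0.0824] yaw 0.105 tilt 0.001 tool delta [ 0.0005 -0.0065  0.0764] w 0.0691 g 0.0 F [-0.2 -0.3  0.4]
```

To row units: 0.022 m is 0.044, 0.02 m is 0.04.

```bash

python3 drive.py '[[0,0,0,0.001,-0.013,0.04,0.069],[0,0,0,0,0,0.044,0.069],[0,0,0,0,0,0.036,0.069],[0,0,0,0,0,0.02,0.069],[0,0,0,0,0,0.012,0.069]]' |tail -3
python3 drive.py '[[0,0,0,0,0,0.006,0.069],[0,0,0,0,0,0,0.03],[0,0,0,0,0,0,0.03],[0,0,0,0,0,0,0.03],[0,0,0,0,0,0,0.03]]' |tail -3
python3 drive.py '[[0,0,0,0,0,0,0.03],[0,0,0,0,0,0,0.03]]' |tail -3
python3 d.py .4595 .0114 .003
```

```text
ft_force: [0.6, 0.5, 1.3]
grip_width: 0.0688
grasp_force: 0.0
ft_force: [-0.3, 1.3, 5.8]
grip_width: 0.049
grasp_force: 62.5
ft_force: [-0.8, 2.0, 6.0]
grip_width: 0.049
grasp_force: 62.5
t 25.98 tcp [0.4598 0.0111 0.0041] yaw 0.105 tilt 0.002 tool delta [ 0.0003 -0.0003  0.0011] w 0.0490 g 62.5 F [-0.8  2.   6. ]
```

To row units: -0.025 m is -0.05, -0.02 m is -0.04.

```bash

python3 drive.py '[[0,0,0,0,0,-0.02,0.03],[0,0,0,0,0,-0.04,0.03],[0,0,0,0,0,-0.05,0.03],[0,0,0,0,0,-0.04,0.03],[0,0,0,0,0,0,0.03]]' |tail -3
python3 drive.py '[[0,0,0,0,0,0,0.03],[0,0,0,0,0,0,0.03]]' |tail -3
python3 d.py .632 -.148 .08
python3 - <<'E'
from h import *; from workcell import arm
a,b=[arm.get_image(n)["frame"][:,:,::-1] for n in("top","side")]
a=cv2.resize(a[60:260,180:380],None,fx=2,fy=2);b=cv2.resize(b[100:300,160:360],None,fx=2,fy=2)
cv2.imwrite("pics/g4.png",np.hstack([a,b]))
E
```

```text
ft_force: [1.4, 0.8, -0.1]
grip_width: 0.0491
grasp_force: 62.5
ft_force: [-0.5, -0.0, -1.4]
grip_width: 0.0489
grasp_force: 62.5
t 26.57 tcp [0.4579 0.0113 0.0772] yaw 0.105 tilt 0.001 tool delta [-0.1766  0.1564 -0.003 ] w 0.0489 g 62.5 F [-0.5 -0.  -1.4]
```

View pics/g4.png

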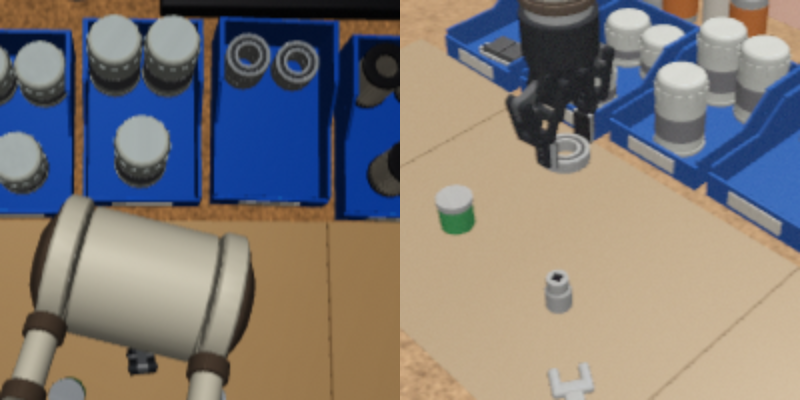

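The bearing is held level at (570,153) in the side half, and the short and tall filters stand in their bins. I carry it over.

To row units: -0.022 m is -0.044, -0.011 m is -0.022.

```bash

python3 drive.py '[[0,0,0,-0.022,0.02,0,0.03],[0,0,0,-0.044,0.039,0,0.03],[0,0,0,-0.044,0.039,0,0.03],[0,0,0,-0.044,0.039,0,0.03],[0,0,0,-0.044,0.039,0,0.03]]' |tail -3
python3 drive.py '[[0,0,0,-0.044,0.039,0,0.03],[0,0,0,-0.044,0.039,0,0.03],[0,0,0,-0.044,0.039,0,0.03],[0,0,0,-0.023,0.02,0,0.03],[0,0,0,0,0,0,0.03]]' |tail -3
python3 drive.py '[[0,0,0,0,0,0.04,0.03],[0,0,0,0,0,0.04,0.03],[0,0,0,0,0,0.028,0.03],[0,0,0,0,0,0.012,0.03],[0,0,0,0,0,0,0.03]]' |tail -3
python3 drive.py '[[0,0,0,0,0,0,0.03]]' |tail -3
python3 d.py .632 -.148 .008
```

```text
ft_force: [-0.3, 0.2, -2.3]
grip_width: 0.0493
grasp_force: 62.5
ft_force: [0.2, 0.1, -1.8]
grip_width: 0.0491
grasp_force: 62.6
ft_force: [-0.4, -0.5, -1.9]
grip_width: 0.0497
grasp_force: 62.6
ft_force: [0.6, 0.7, -0.9]
grip_width: 0.0489
grasp_force: 62.6
t 28.00 tcp [ 0.6326 -0.1476  0.0177] yaw 0.105 tilt 0.001 tool delta [-0.0003 -0.0006  0.0097] w 0.0489 g 62.6 F [ 0.6  0.7 -0.9]
```

To row units: 0.003 m is 0.006, 0.002 m is 0.004.

```bash

python3 drive.py '[[0,0,0,0,0,0.006,0.03],[0,0,0,0,0,0.004,0.03],[0,0,0,0,0,0.003,0.03],[0,0,0,0,0,0,0.03]]' |tail -3|head -1
python3 drive.py '[[0,0,0,0,0,0.002,0.03],[0,0,0,0,0,0,0.03]]' |tail -3|head -1
python3 drive.py '[[0,0,0,0,0,0.002,0.03],[0,0,0,0,0,0,0.03]]' |tail -3|head -1
python3 d.py .632 -.148 .008
```

```text
ft_force: [-1.0, -0.2, -1.9]
ft_force: [-0.4, 0.2, -1.9]
ft_force: [0.3, -0.3, -1.1]
t 28.67 tcp [ 0.6328 -0.1479  0.0092] yaw 0.105 tilt 0.000 tool delta [ 0.     -0.0008  0.0012] w 0.0494 g 62.6 F [ 0.3 -0.3 -1.1]
```

To row units: 0.001 m is 0.002.

```bash

python3 drive.py '[[0,0,0,0,0,0.002,0.03],[0,0,0,0,0,0,0.03]]' |tail -3|head -1
python3 drive.py '[[0,0,0,0,0,0.002,0.03],[0,0,0,0,0,0,0.03]]' |tail -3|head -1
python3 d.py .632 -.148 .008
```

```text
ft_force: [0.4, -0.1, -1.7]
ft_force: [-3.9, -0.2, 3.7]
t 29.00 tcp [ 0.6329 -0.148   0.0081] yaw 0.105 tilt 0.000 tool delta [ 0.0001 -0.0009  0.0001] w 0.0493 g 63.2 F [-3.9 -0.2  3.7]
```

Floor contact. I release, rise clear and back away, then take the final look.

To row units: -0.015 m is -0.03, -0.005 m is -0.01.

```bash

python3 drive.py '[[0,0,0,0,0,0,0.062],[0,0,0,0,0,0,0.062],[0,0,0,0,0,0,0.062],[0,0,0,0,0,-0.01,0.062],[0,0,0,0,0,-0.03,0.062]]' |tail -3
python3 drive.py '[[0,0,0,0,0,-0.06,0.062],[0,0,0,0,0,-0.07,0.062],[0,0,0,0,0,-0.07,0.062],[0,0,0,0,0,-0.06,0.062],[0,0,0,0,-0.04,0,0.062]]' |tail -3
python3 drive.py '[[0,0,0,0,-0.07,-0.02,0.062],[0,0,0,0,-0.07,-0.02,0.062],[0,0,0,0,-0.07,-0.02,0.062],[0,0,0,0,-0.07,-0.02,0.062],[0,0,0,0,-0.07,-0.02,0.062]]' |tail -3
python3 drive.py '[[0,0,0,0,-0.07,0,0.062],[0,0,0,0,-0.04,0,0.062],[0,0,0,0,0,0,0.062],[0,0,0,0,0,0,0.062],[0,0,0,0,0,0,0.062]]' |tail -3
python3 - <<'E'
from h import *; from workcell import arm
for n,(x,y,w,h) in {"top":(70,60,360,200),"side":(150,80,340,210)}.items():
    cv2.imwrite(f"pics/f{n}.png",cv2.resize(arm.get_image(n)["frame"][y:y+h,x:x+w,::-1],None,fx=2.2,fy=2.2))
E
python3 d.py 0 0 0
```

```text
ft_force: [-1.1, -0.2, -1.1]
grip_width: 0.0618
grasp_force: 0.0
ft_force: [1.7, -0.3, 1.6]
grip_width: 0.0622
grasp_force: 0.0
ft_force: [-1.2, 0.4, 0.4]
grip_width: 0.0618
grasp_force: 0.0
ft_force: [1.1, -0.3, -0.7]
grip_width: 0.0618
grasp_force: 0.0
t 30.77 tcp [ 0.3849 -0.1742  0.2078] yaw 0.106 tilt 0.001 tool delta [ 0.2139 -0.3645  0.2075] w 0.0617 g 0.0 F [-1.8 -0.4 -0.6]
```

View pics/ftop.png

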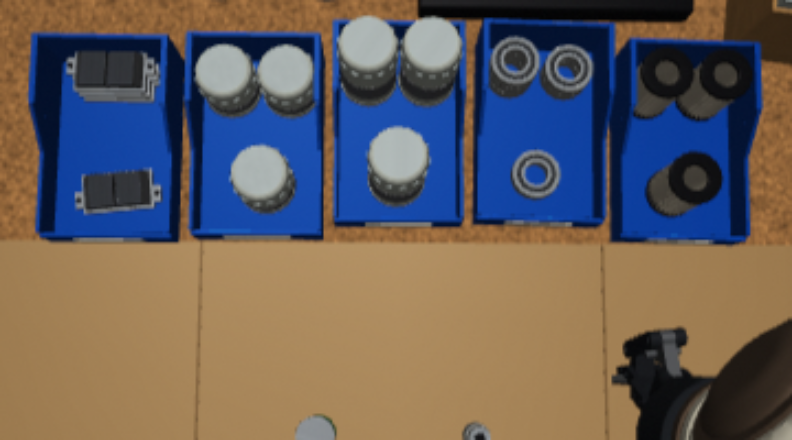

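View pics/fside.png

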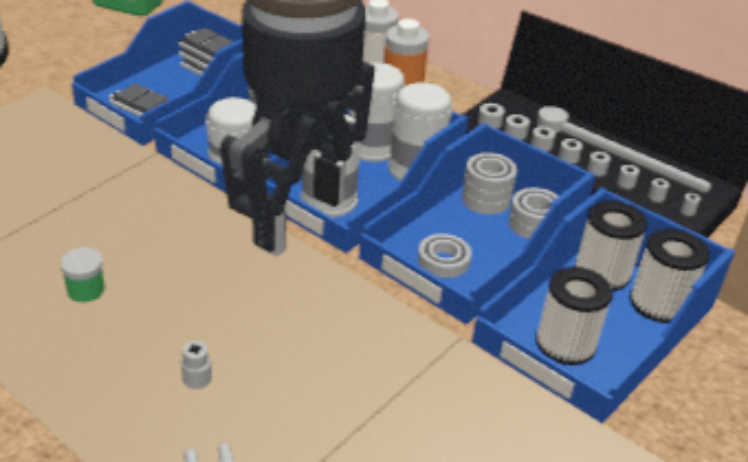

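All five parts stand or lie in the right bins (top crop: pad (118,190), short (262,177), tall (398,155), bearing (536,173), element (695,178)), and the arm is clear of everything.

```bash
python3 -c "
from workcell import arm
print(arm.sign_off())"
```

```text
the job is handed in; nothing more can be done
None
```

I put all five parts in the bins of their own kind, filters and element upright, bearing and pad flat, each lowered gently to its bin floor; I handed in at about 31 s, and no verdict was returned.

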